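# Set up a stirrer: flask on the plate, speed slider to the index clip

### The arm

A 6-joint arm with a two-finger parallel gripper is mounted at the origin on a cart in front of the work surface, level with it; the furniture and walls round the work are solid. World frame = base frame: x ahead of the robot, y to its left, z up, the work surface at z = 0. Lengths are in m, angles in rad, forces in N, time in s.
With the tool pointing down it reaches from about 0.25 to 0.775 m from the base axis. Payload 4 kg.
Tool frame: the origin (TCP) lies on the centre line of the jaws, within the pads' length; the fingertips stand 25 mm ahead of it and the grasp point (between the pads) lies 6 mm ahead of it; z points along the fingers, y is the line along which they close (so a half turn about z gives the same grasp; the last joint's range is limited). The gripper opens to 94 mm and grips with 3 to 60 N. Pads are 16 mm wide; open, the fingers measure 119 mm over their backs; the gripper's body (75 mm by 177 mm) begins 78 mm behind the grasp point.
Start: joints at [-1.388, 0.087, 1.371, -0, 1.684, -0.103], TCP at [0.155, -0.528, 0.231] pointing down, gripper open.
Joint ranges: [-3.1, 3.1], [-0.76, 2.03], [0.27, 2.55], [-1.08, 4.22], [0.17, 2.65], [-2.57, 2.57]. Speed limits (rad/s): [2.79, 2.79, 3.14, 3.14, 3.14, 3.14].

### API

Orientations are given as [roll, pitch, yaw] about the fixed x, y, z axes, in that order (R = Rz(yaw) Ry(pitch) Rx(roll)).
In Python, from bench import sensors, optics, ticket gives the robot as it stands.
- The arm moves only by the tool send_rows, never from a script. Its argument "rows" is a list of rows, each a list of 6 numbers: the shift along the world's x, y, z in mm, then the turn, a rotation vector about the world's x, y, z in rad. In form: [[x, y, z, wx, wy, wz], ...]. A call has 1 to 8 rows; each row shifts and turns the commanded pose from where the row before left it; what a row does not reach is not made up. A row lasts 1/12 s, in which the tool goes at most 41.7 mm and 7.16 degrees, less where a joint would pass 70% of its speed; a pose out of reach is approached as far as the arm can. A call is refused whole if a number of a shift passes 41.7 or a number of a turn 0.125, either way. A call with a gripper value outside its range is refused whole. "grip" is the finger opening in mm, from 0 to 94, set as the call begins (left out, the last holds). The fingers move at their own pace and stop on an object; the grip force is fixed at half the most. Time passes only in rows, so rows that do not move let the fingers close. It gives the time, the measured TCP pose, the force, the opening and the grip force at its end, in the units of the state.
- sensors.get_obs(): the state, without advancing time (a new reading comes with each control period).
- optics.snapshot(name): name is "scene" or "top" or "wrist"; returns the picture (420x560x3 uint8, red, green, blue); there is no depth.
- optics.camera_model(name): a dict with "vertical_fov" (degrees; the focal length in pixels is half the picture's height over the tangent of half this angle, whatever the lens; pixels are square), "cx", "cy" (the principal point, pixels), "k1" (the pictures are not rectified: a ray, as slopes to the right and down, at radius r is drawn at 1 + k1 r^2 times it, then the intrinsics apply), "R" (3x3) and "t" (3): a world point X has camera coordinates R X + t. Camera axes: x right, y down, z forward; pixel columns grow to the right and rows downward; lengths in m; the calibration is good to about 2 mm. A picture is of the moment at which its call begins: read the wrist's pose just before it. camera_model takes no time and is no camera call; for the wrist camera it gives the pose at the moment of the call.
- ticket.close_job(): hands the job in; it is judged then, once.
The state is a dict: "time": time; "joint_positions": joint angles; "qvel": joint speeds; "joint_torque": joint torques, N m; "tool_pos": TCP position; "ee_rot": TCP orientation; "wrist_force": force on the tool from outside, world axes, zero at the start; "wrist_torque": the same for the moment, N m; "width": finger opening in m; "finger_force": force on a finger pad.
Only numpy, scipy, OpenCV 4.12 (cv2) and the standard library are available. Lean on these libraries where they do the work, as an engineer would, in place of code of your own. Each camera call takes 0.05 s, during which the arm holds its last target. There are 200 camera calls.

### The job

Get the stirrer ready: stand the stoppered conical flask upright in the middle of the flat round stirrer plate, and slide the black speed slider, under the clear splash shield, along its track until the white line on it is level with the tip of the small index clip above the track. Leave the index clip where it is set, do not tip the flask over, and do not push the timer, vial or tall beaker about.

Things in the scene. Friction and masses are not known exactly. Their poses are not given: they have to be found in the camera images.
- flask: stoppered clear conical flask, loose, 69 mm across its foot, 100 mm high, 70 to 145 g; origin at the centre of its underside, z up. The cylindrical stopper, 26 mm in diameter, makes up the top 22 mm (78 to 100 mm above the origin) and is fixed to the flask: lift the flask by it from above. The flask widens below it.
- stirrer_top (a point): centre of the flat top of the round grey stirrer with a white top face, 120 mm in diameter, 15 mm high, fixed to the worktop; the point lies on the top face, which has a small grey dot at its centre
- controller: fixed stirrer controller on a tilt stand, 250 mm wide along its y. Origin on the worktop; x points level from its front to its back; its yaw varies. Its white panel (130 mm from lower front to upper back edge) faces front and up: it slopes 35 degrees about y, outward normal (-sin 35, 0, cos 35) in this frame; the panel's middle (and the track's) lies 75 mm above the origin
- shield_edge (a point): middle of the lower front edge of the controller's level clear splash shield, 242 mm above the worktop. The shield is 250 mm wide and runs from its grey front edge back to two posts 111 mm behind it. The edge is 28 mm in front of the panel's middle, so the slider is reached only with the tool tilted, coming from the front along the panel's normal
- slider_cap (a point): centre of the top face of the black speed slider, which stands square on the panel: 20 mm wide along the track, 26 mm up the slope, 33 mm tall from the panel (the point lies 33 mm above the panel along the normal). Its axes: y along the track, z the panel's outward normal, x up the slope. A white line runs over its middle, across the track
- speed (a joint): slider position along the track in m, 0 at the right end as the robot sees it, growing towards the controller's +y (left), at most 0.12; moves against about 2.5 N of friction and stays where it is left
- index (a joint): position of the index clip along the same track direction in m, with the same zero and range as the slider: equal values mean that they are level. Stiff (8 N)
- index_tip (a point): tip of the small dark steel index clip's pointer, 22 mm up the slope from the middle of the track and 4 mm above the panel; the clip is 12 mm wide and extends from this tip to 53 mm up the slope, at most 8 mm high
- tall_beaker: bystander: open glass beaker, 65 mm across, 102 mm high, loose; origin at the centre of its underside
- small_vial: bystander: vial with a grey cap, 28 mm across, 60 mm high, loose; origin at the centre of its underside
- timer: bystander: round lab timer lying flat, 58 mm across, 16 mm high, loose; origin at the centre of its underside
There are look-alikes about, which are no part of the job. What is shaped like the flask but purple or turquoise is not meant.

How it is judged:
At the end, for the whole second after the job is handed in: The slider's white line is level with the index clip's tip to within 5 mm along the track; the flask stands upright (within 0.1 rad) and at rest on the stirrer's top face, its centre within 16 mm of the plate's centre (y of slider_cap in the frame of index_tip between -0.005 and 0.005 m and horizontal distance between flask and stirrer_top below 0.016 m and z of flask in the frame of stirrer_top between -0.004 and 0.004 m and angle between flask's own z axis and vertical below 0.1 rad and linear speed of flask below 0.02 m/s); the robot touches nothing.
It fails at once if the index clip was shifted by more than 4 mm (distance of index_tip from where it was at the start of the episode above 0.004 m).
It fails at once if the flask was tipped over (angle between flask's own z axis and vertical above 0.7 rad).
It fails at once if the timer, vial or tall beaker was pushed more than 25 mm (distance of any of timer, small_vial, tall_beaker from where it was at the start of the episode above 0.025 m).
It also fails if it takes over 54 s, if anything falls off the work surface, if the arm or the gripper's body presses on something with over 40 N, if the wrist force passes 120 N, or if a joint passes its speed limit or range.

## Working session

There is one attempt and no reset: what is moved stays moved. The work goes in short steps, Python scripts to look and compute and a tool call to move; the robot and the scene stay as the last step left them, time stands still between calls to the robot, and variables do not carry over. Pictures are saved under pics/ and viewed, at most 10 in all, crops included, and the job is handed in when it is done.

Besides the shell and the picture viewer there is one more tool, called as a command line: name --pt "numbers of a row" for each row, then --argument value for the rest. send_rows: Moves the arm, as the interface text tells. Its arguments: {"type":"object","properties":{"rows":{"type":"array"},"grip":{"type":"number"}},"required":["rows"]}

```bash
mkdir -p pics
cat > h.py <<'E'
import numpy as np, cv2, json
from bench import sensors, optics, ticket
from scipy.optimize import least_squares
def cam(n):
    m=optics.camera_model(n); f=210/np.tan(np.radians(m['vertical_fov'])/2)
    return dict(f=f,cx=m['cx'],cy=m['cy'],k=m['k1'],R=np.array(m['R']),t=np.array(m['t']))
def proj(c,X):
    p=c['R']@np.array(X)+c['t']; a=p[:2]/p[2]; a=a*(1+c['k']*(a@a)); return np.array([c['cx'],c['cy']])+c['f']*a
def ray(c,uv):
    d=(np.array(uv)-[c['cx'],c['cy']])/c['f']; a=d.copy()
    for _ in range(30): a=d/(1+c['k']*(a@a))
    C=-c['R'].T@c['t']; v=c['R'].T@np.array([*a,1]); return C,v/np.linalg.norm(v)
def onz(c,uv,z):
    C,v=ray(c,uv); return C+v*(z-C[2])/v[2]
def tri(obs):
    A=np.zeros((3,3));b=np.zeros(3)
    for c,uv in obs:
        C,v=ray(c,uv);P=np.eye(3)-np.outer(v,v);A+=P;b+=P@C
    X=np.linalg.solve(A,b); return X,[np.linalg.norm(proj(c,X)-uv) for c,uv in obs]
def save(n,im,s=1,box=None):
    if box: x0,y0,x1,y1=box; im=im[y0:y1,x0:x1]
    cv2.imwrite('pics/'+n+'.png',cv2.resize(im[:,:,::-1],None,fx=s,fy=s,interpolation=cv2.INTER_CUBIC))
E
python3 - <<'E'
from h import *
S=optics.snapshot('scene');T=optics.snapshot('top')
np.savez('im.npz',S=S,T=T)
save('scene',S,1.4);save('top',T,1.4)
for n in('scene','top'):
    c=cam(n);print(n,c['f'],c['k'],-c['R'].T@c['t'],c['R'][2])
print(sensors.get_obs()['ee_rot'],sensors.get_obs()['time'])
E
```

```text
scene 540.9776135888105 0.04554856252034867 [-0.52240212 -0.73774962  0.730822  ] [ 0.76143035  0.48940713 -0.4250935 ]
top 417.623536005321 -0.0591797015982675 [ 0.35147432 -0.11232608  1.33654737] [ 0.08973527  0.00345841 -0.99595965]
[-3.13963858e+00 -1.87002902e-04  2.85735271e-01] 0.1
```

View pics/scene.png

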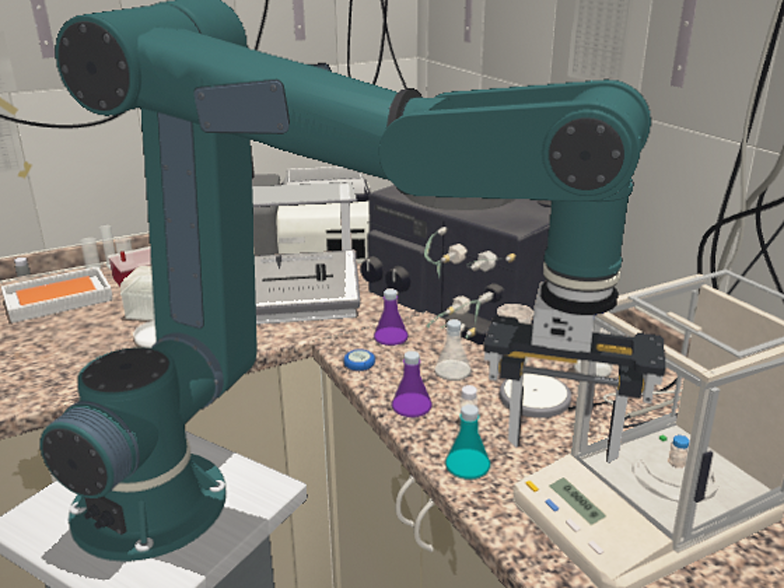

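View pics/top.png

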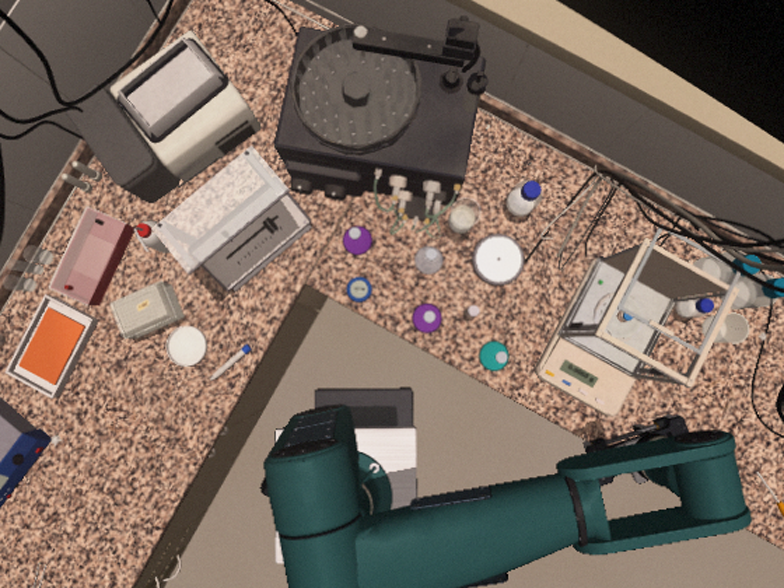

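The scene view (784x588 px) shows the clear flask at about (453,370) with its stopper at (455,328). The stirrer is at (535,393), and the controller has its slider at (321,271) and clip at (279,262). In the top view the flask is at (429,260), the stirrer at (498,259), the controller at (245,225), the timer at (359,290), the vial at (474,311) and the beaker at (462,217). Next I'll enlarge crops of these.

Run:
```python
from h import *
d=np.load('im.npz');S,T=d['S'],d['T']
def cr(im,x0,y0,w,h,s): return cv2.resize(im[y0:y0+h,x0:x0+w],None,fx=s,fy=s,interpolation=cv2.INTER_CUBIC)
a=cr(S,180,175,80,60,5);b=cr(S,295,220,80,60,5);b2=cr(S,340,245,80,60,5)
e=cr(T,140,135,80,60,5);f=cr(T,290,150,100,75,4);
m=np.vstack([np.hstack([a,b]),np.hstack([e,f])]);save('mos',m)
```

```text
(no output)
```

View pics/mos.png

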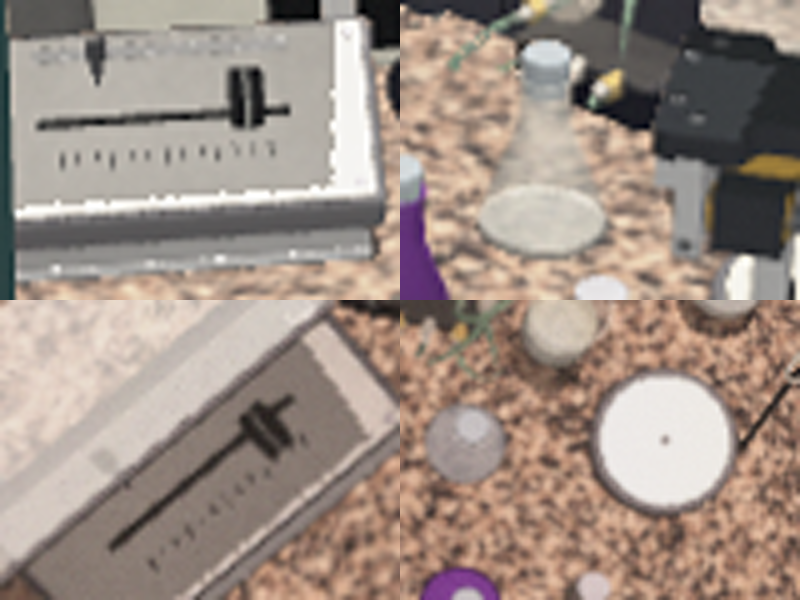

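The mosaic shows the slider cap at about (245,97) with its white line, the clip tip at (98,84), and the track ends at (38,126) and (290,108) in the scene. In the top view the cap is at (267,430) and the track ends are at (110,548) and (295,398). The stirrer dot is at (665,440), and the flask stopper at (472,428) with its foot centred near (465,444).

```bash
cat >> h.py <<'E'
def px(x,y,x0,y0,s): return np.array([x0+(x+.5)/s-.5,y0+(y+.5)/s-.5])
E
python3 - <<'E'
from h import *
s,t=cam('scene'),cam('top'); np.set_printoptions(precision=4,suppress=True)
A=lambda x,y:px(x,y,180,175,5); B=lambda x,y:px(x-400,y,295,220,5)
E=lambda x,y:px(x,y-300,140,135,5); F=lambda x,y:px(x-400,y-300,290,150,4)
r={}
for n,a,b in [('trkL',A(38,126),E(110,548)),('trkR',A(290,108),E(295,398)),('cap',A(244,97),E(267,430)),('tip',A(98,84),E(127,485)),('stopper',B(546,50),F(472,428)),('foot',B(542,220),F(465,443))]:
    r[n],e=tri([(s,a),(t,b)]);print(n,r[n],e)
d=r['trkL']-r['trkR'];print('len',np.linalg.norm(d),'yaw',np.arctan2(-d[0],d[1]))
print('dot',onz(t,F(665,440),.015))
print('foot onz s',onz(s,B(542,220),0),'t',onz(t,F(465,443),0))
print('stopper z.1 s',onz(s,B(546,50),.1),'t',onz(t,F(472,428),.1))
for n,x,y,z in [('timer',359,290,.016),('vial',474,311,.06),('beaker',462,217,.1),('teal',497,355,.1),('purp1',429,316,.1),('purp2',354,234,.1),('cornr',310,288,0)]: print(n,onz(t,px(x,y,0,0,1.4),z))
E
```

```text
trkL [0.531  0.2525 0.0724] [np.float64(0.3424093799960397), np.float64(0.3213338197348451)]
trkR [0.6217 0.1383 0.0757] [np.float64(0.4413542367584142), np.float64(0.4181308405326019)]
cap [0.5993 0.1534 0.0879] [np.float64(0.6416099098544552), np.float64(0.6083772573443426)]
tip [0.5675 0.2375 0.0886] [np.float64(0.1554792804384836), np.float64(0.1488709073330134)]
stopper [ 0.5286 -0.1941  0.1007] [np.float64(0.16116978290577125), np.float64(0.1329760371275486)]
foot [ 0.5304 -0.1943  0.0021] [np.float64(0.3572161683050951), np.float64(0.28194746224047784)]
len 0.1459119342387865 yaw 0.6713343874920807
dot [ 0.5294 -0.3542  0.015 ]
foot onz s [ 0.5328 -0.1921  0.    ] t [ 0.5312 -0.1952  0.    ]
stopper z.1 s [ 0.5295 -0.1932  0.1   ] t [ 0.529  -0.1945  0.1   ]
timer [ 0.462  -0.0356  0.016 ]
vial [ 0.4088 -0.289   0.06  ]
beaker [ 0.6093 -0.263   0.1   ]
teal [ 0.3137 -0.3297  0.1   ]
purp1 [ 0.3978 -0.188   0.1   ]
purp2 [ 0.5756 -0.0307  0.1   ]
cornr [0.4696 0.0781 0.    ]
```

send_rows --pt "0 25 0 0 0 -0.035" --pt "0 35 0 0 0 -0.035" --pt "0 35 0 0 0 -0.035" --pt "10 35 0 0 0 -0.035" --pt "25 35 0 0 0 -0.035" --pt "30 30 0 0 0 -0.035" --pt "35 20 0 0 0 -0.035" --pt "35 20 0 0 0 -0.04" --grip 60

```text
time: 0.77
tool_pos: [0.2894, -0.2926, 0.2306]
ee_rot: [3.141, -0.001, -0.002]
wrist_force: [0.7, -0.6, 0.9]
width: 0.0596
finger_force: 0.0
```

send_rows --pt "35 20 0 0 0 0" --pt "35 20 0 0 0 0" --pt "30 15 0 0 0 0" --pt "20 10 0 0 0 0" --pt "0 0 0 0 0 0" --pt "0 0 0 0 0 0" --pt "0 0 0 0 0 0"

```text
time: 1.35
tool_pos: [0.408, -0.2295, 0.2301]
ee_rot: [-3.142, 0.001, 0.001]
wrist_force: [0.1, 0.5, -0.0]
width: 0.06
finger_force: 0.0
```

Run:
```python
from h import *
np.set_printoptions(precision=4,suppress=True)
c=cam('wrist');W=optics.snapshot('wrist');save('w1',W,1.4)
print(-c['R'].T@c['t'],c['R'])
for P in ([.529,-.194,.1],[.529,-.194,0],[.5294,-.3542,.015]): print(1.4*proj(c,P))
np.save('w1.npy',np.array([c],dtype=object))
```

```text
[ 0.4919 -0.2292  0.3842] [[ 0.0012 -1.     -0.0003]
 [-0.9573 -0.0012  0.2891]
 [-0.2891 -0.     -0.9573]]
[329.5042  96.2357]
[344.827 112.977]
[542.3106 111.4846]
```

View pics/w1.png

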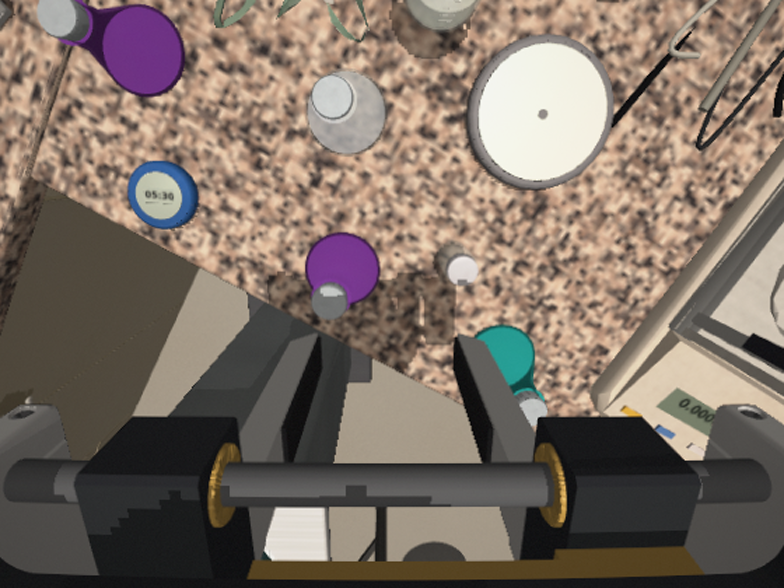

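The wrist view shows the stopper at (332,97), the foot at (346,112) and the stirrer dot at (543,114). These are all within about 2 mm of the predictions, so I'll grasp next.

send_rows --pt "20 6 0 0 0 0" --pt "30 8 0 0 0 0" --pt "35 10 0 0 0 0" --pt "26 7 0 0 0 0" --pt "10 3 -15 0 0 0" --pt "0 0 -20 0 0 0" --pt "0 0 0 0 0 0" --pt "0 0 0 0 0 0"

```text
time: 2.07
tool_pos: [0.5282, -0.196, 0.1943]
ee_rot: [-3.14, 0.003, -0.001]
wrist_force: [-0.3, -0.3, 0.0]
width: 0.0598
finger_force: 0.0
```

send_rows --pt "0 0 -15 0 0 0" --pt "0 0 -20 0 0 0" --pt "0 0 -20 0 0 0" --pt "0 0 -20 0 0 0" --pt "0 0 -13 0 0 0" --pt "0 0 -10 0 0 0" --pt "0 0 0 0 0 0" --pt "0 0 0 0 0 0"

```text
time: 2.73
tool_pos: [0.5297, -0.1961, 0.0985]
ee_rot: [3.141, -0.001, -0.0]
wrist_force: [1.1, -0.3, 0.5]
width: 0.0597
finger_force: 0.0
```

send_rows --pt "0 1 0 0 0 0" --pt "0 0 0 0 0 0" --pt "0 0 0 0 0 0" --pt "0 0 0 0 0 0" --pt "0 0 0 0 0 0" --pt "0 0 0 0 0 0" --grip 10

```text
time: 3.23
tool_pos: [0.5301, -0.1948, 0.0982]
ee_rot: [3.14, -0.001, 0.001]
wrist_force: [0.6, -2.0, 2.7]
width: 0.0332
finger_force: 29.4
```

send_rows --pt "0 0 0 0 0 0" --pt "0 0 8 0 0 0" --pt "0 0 15 0 0 0" --pt "0 0 20 0 0 0" --pt "0 0 10 0 0 0" --pt "0 0 0 0 0 0"

```text
time: 3.73
tool_pos: [0.5312, -0.1948, 0.1537]
ee_rot: [3.139, -0.005, 0.001]
wrist_force: [0.4, 0.4, -1.1]
width: 0.0331
finger_force: 29.1
```

The width reads 33 mm, not 26, so the fingertips are on the flare below the stopper. I'll set the flask down and regrasp higher.

send_rows --pt "0 0 -10 0 0 0" --pt "0 0 -18 0 0 0" --pt "0 0 -15 0 0 0" --pt "0 0 -7 0 0 0" --pt "0 0 -3 0 0 0" --pt "0 0 0 0 0 0" --pt "0 0 0 0 0 0"

```text
time: 4.32
tool_pos: [0.5287, -0.1933, 0.0977]
ee_rot: [-3.139, 0.003, 0.001]
wrist_force: [-3.5, 2.1, 7.9]
width: 0.0337
finger_force: 30.1
```

send_rows --pt "0 0 0 0 0 0" --pt "0 0 0 0 0 0" --pt "0 0 2 0 0 0" --pt "0 0 4 0 0 0" --pt "0 0 1 0 0 0" --pt "0 0 0 0 0 0" --pt "0 0 0 0 0 0" --grip 50

```text
time: 4.9
tool_pos: [0.5299, -0.1944, 0.1046]
ee_rot: [3.141, -0.0, 0.001]
wrist_force: [0.3, 0.5, 0.2]
width: 0.0499
finger_force: 0.0
```

send_rows --pt "0 0 0 0 0 0" --pt "0 0 0 0 0 0" --pt "0 0 0 0 0 0" --pt "0 0 0 0 0 0" --pt "0 0 0 0 0 0" --pt "0 0 0 0 0 0" --grip 10

```text
time: 5.4
tool_pos: [0.5297, -0.1942, 0.1044]
ee_rot: [-3.141, 0.0, 0.001]
wrist_force: [0.3, -0.2, -0.2]
width: 0.0304
finger_force: 29.1
```

send_rows --pt "0 0 0 0 0 0" --pt "0 0 0 0 0 0" --pt "0 0 3 0 0 0" --pt "0 0 3 0 0 0" --pt "0 0 0 0 0 0" --grip 45

```text
time: 5.82
tool_pos: [0.5303, -0.1946, 0.1116]
ee_rot: [3.141, -0.002, 0.001]
wrist_force: [0.7, -0.0, 0.4]
width: 0.0449
finger_force: 0.0
```

send_rows --pt "0 0 0 0 0 0" --pt "0 0 0 0 0 0" --pt "0 0 0 0 0 0" --pt "0 0 0 0 0 0" --pt "0 0 0 0 0 0" --pt "0 0 0 0 0 0" --grip 10

```text
time: 6.32
tool_pos: [0.5297, -0.1942, 0.1104]
ee_rot: [-3.141, 0.0, 0.001]
wrist_force: [0.0, 0.9, 0.2]
width: 0.0276
finger_force: 29.2
```

Run:
```python
from h import *
S=optics.snapshot('scene');save('s2',S,6,(280,200,400,300))
```

```text
(no output)
```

View pics/s2.png

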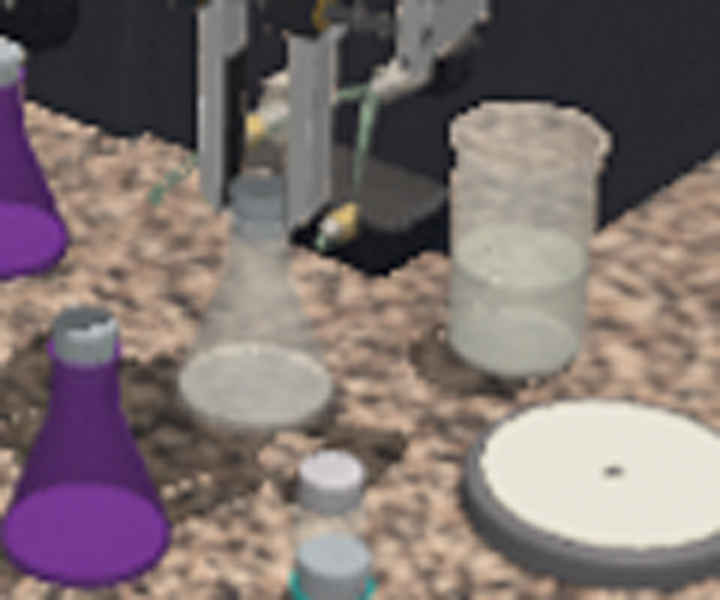

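The picture shows the fingertips level with the bottom of the stopper (~(258,235)), and the flask is upright. The width still follows the cone as I go up, so I'll regrasp 5 mm higher.

send_rows --pt "0 0 0 0 0 0" --pt "0 0 0 0 0 0" --pt "0 0 3 0 0 0" --pt "0 0 2 0 0 0" --pt "0 0 0 0 0 0" --grip 45

```text
time: 6.78
tool_pos: [0.5301, -0.1946, 0.1163]
ee_rot: [3.141, -0.001, 0.001]
wrist_force: [-0.6, -0.3, 0.4]
width: 0.0448
finger_force: 0.0
```

send_rows --pt "0 0 0 0 0 0" --pt "0 0 0 0 0 0" --pt "0 0 0 0 0 0" --pt "0 0 0 0 0 0" --pt "0 0 0 0 0 0" --pt "0 0 0 0 0 0" --grip 10

```text
time: 7.28
tool_pos: [0.5297, -0.1943, 0.1154]
ee_rot: [3.142, 0.0, 0.001]
wrist_force: [-0.0, 0.1, 0.3]
width: 0.0252
finger_force: 30.0
```

send_rows --pt "0 0 8 0 0 0" --pt "0 0 15 0 0 0" --pt "0 0 17 0 0 0" --pt "0 0 10 0 0 0" --pt "0 0 0 0 0 0"

```text
time: 7.7
tool_pos: [0.5312, -0.195, 0.169]
ee_rot: [3.139, -0.005, 0.001]
wrist_force: [-0.1, -0.8, -1.9]
width: 0.025
finger_force: 30.0
```

send_rows --pt "-6 -8 0 0 0 0" --pt "-9 -15 0 0 0 0" --pt "-6 -20 0 0 0 0" --pt "-4 -22 0 0 0 0" --pt "0 -22 0 0 0 0" --pt "4 -22 0 0 0 0" --pt "6 -20 0 0 0 0" --pt "9 -15 0 0 0 0"

```text
time: 8.37
tool_pos: [0.5219, -0.3403, 0.1637]
ee_rot: [-3.141, 0.003, -0.001]
wrist_force: [0.8, -0.0, -1.1]
width: 0.0248
finger_force: 30.0
```

send_rows --pt "4 -10 0 0 0 0" --pt "2 -6 0 0 0 0" --pt "0 0 0 0 0 0" --pt "0 0 0 0 0 0" --pt "0 0 0 0 0 0"

```text
time: 8.78
tool_pos: [0.5295, -0.3535, 0.1653]
ee_rot: [-3.141, 0.001, 0.002]
wrist_force: [-0.2, 1.0, -0.5]
width: 0.0249
finger_force: 30.0
```

send_rows --pt "0 0 -8 0 0 0" --pt "0 0 -10 0 0 0" --pt "0 0 -8 0 0 0" --pt "0 0 -4 0 0 0" --pt "0 0 -2 0 0 0" --pt "0 0 -2 0 0 0" --pt "0 0 0 0 0 0" --pt "0 0 0 0 0 0"

```text
time: 9.45
tool_pos: [0.5298, -0.3545, 0.1317]
ee_rot: [3.141, -0.0, 0.001]
wrist_force: [0.3, 0.5, -1.4]
width: 0.0253
finger_force: 30.0
```

send_rows --pt "0 0 -1 0 0 0" --pt "0 0 0 0 0 0" --pt "0 0 0 0 0 0"

```text
time: 9.7
tool_pos: [0.5298, -0.3545, 0.1308]
ee_rot: [3.141, -0.0, 0.001]
wrist_force: [0.7, -0.8, -1.3]
width: 0.0251
finger_force: 30.0
```

send_rows --pt "0 0 -1 0 0 0" --pt "0 0 0 0 0 0" --pt "0 0 0 0 0 0"

```text
time: 9.95
tool_pos: [0.53, -0.3545, 0.1304]
ee_rot: [3.141, -0.001, 0.001]
wrist_force: [0.1, -0.1, 2.9]
width: 0.0248
finger_force: 30.0
```

send_rows --pt "0 0 0 0 0 0" --pt "0 0 0 0 0 0" --pt "0 0 0 0 0 0" --pt "0 0 5 0 0 0" --pt "0 0 15 0 0 0" --pt "0 0 25 0 0 0" --pt "0 0 35 0 0 0" --pt "0 0 35 0 0 0" --grip 50

```text
time: 10.62
tool_pos: [0.5291, -0.3539, 0.2446]
ee_rot: [-3.14, 0.002, 0.001]
wrist_force: [0.2, -0.5, 0.7]
width: 0.0497
finger_force: 0.0
```

Run:
```python
from h import *
T=optics.snapshot('top');S=optics.snapshot('scene');np.savez('im2.npz',S=S,T=T)
def cr(im,x0,y0,w,h,s): return cv2.resize(im[y0:y0+h,x0:x0+w],None,fx=s,fy=s,interpolation=cv2.INTER_CUBIC)
save('m2',np.hstack([cr(T,310,140,80,100,5),cr(S,340,210,80,100,5)]))
o=sensors.get_obs();print(o['time'],o['tool_pos'],o['joint_positions'])
t=cam('top');print(5*(proj(t,[.5287,-.3545,.015])-[310,140]), 5*(proj(t,[.5287,-.3545,.115])-[310,140]))
s=cam('scene');print(5*(proj(s,[.5287,-.3545,.015])-[340,210])+[400,0], 5*(proj(s,[.5287,-.3545,.115])-[340,210])+[400,0])
```

```text
10.7167 [ 0.5319084  -0.35605928  0.25344284] [-6.78406958e-01  2.77359843e-01  1.10520501e+00 -5.39531014e-05
  1.74423477e+00  8.91527393e-01]
[229.89322683 224.25527557] [260.06342604 201.37011762]
[613.22234269 340.01336113] [628.68327246 156.45436149]
```

View pics/m2.png

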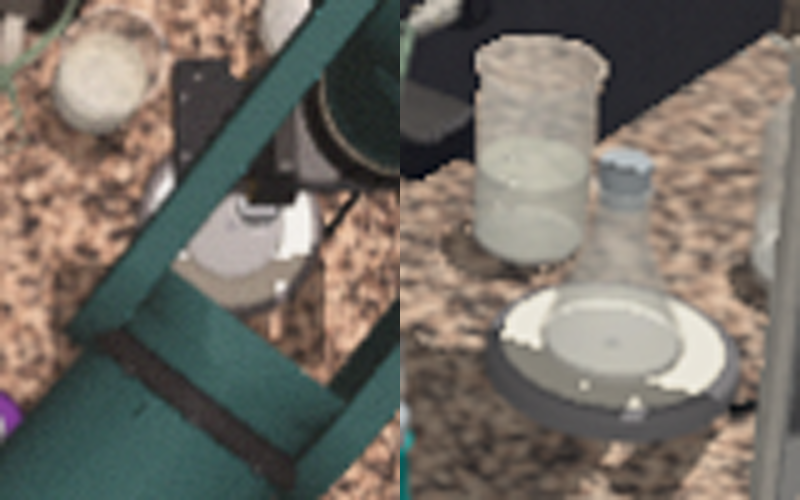

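The flask is standing centred on the stirrer: its foot ring is around the dot and the stopper is at the predicted (628,156). Now to the controller, with the camera turned to the down-slope side.

send_rows --pt "-2 6 4 0 0 0.06" --pt "-2 10 4 0 0 0.12" --pt "-2 14 4 0 0 0.12" --pt "-2 14 4 0 0 0.12" --pt "-2 14 4 0 0 0.12" --pt "-2 14 4 0 0 0.12" --pt "-2 14 3 0 0 0.12" --pt "-2 14 0 0 0 0.12" --grip 94

```text
time: 11.38
tool_pos: [0.5137, -0.2538, 0.272]
ee_rot: [3.141, -0.0, 0.907]
wrist_force: [-0.2, -0.6, -0.2]
width: 0.0937
finger_force: 0.0
```

send_rows --pt "-2 14 0 0 0 0.12" --pt "-2 14 0 0 0 0.12" --pt "-2 14 0 0 0 0.12" --pt "-2 14 0 0 0 0.12" --pt "-2 14 0 0 0 0.12" --pt "-2 14 0 0 0 0.12" --pt "-2 14 0 0 0 0.12" --pt "-2 14 0 0 0 0.12"

```text
time: 12.05
tool_pos: [0.4975, -0.1416, 0.2711]
ee_rot: [-3.141, -0.0, 1.867]
wrist_force: [0.4, 0.8, 0.1]
width: 0.0938
finger_force: 0.0
```

send_rows --pt "-2 14 0 0 0 0.12" --pt "-2 14 0 0 0 0.12" --pt "-2 14 0 0 0 0.12" --pt "-2 14 0 0 0 0.12" --pt "-2 14 0 0 0 0.12" --pt "-2 14 0 0 0 0.12" --pt "-2 14 0 0 0 0.12" --pt "-2 14 0 0 0 0.12"

```text
time: 12.72
tool_pos: [0.4814, -0.0297, 0.2712]
ee_rot: [3.142, -0.0, 2.827]
wrist_force: [0.8, 0.0, -0.3]
width: 0.0941
finger_force: 0.0
```

send_rows --pt "-2 14 0 0 0 0.12" --pt "-2 14 0 0 0 0.12" --pt "-2 14 0 0 0 0.12" --pt "-2 14 0 0 0 0.12" --pt "-2 14 0 0 0 0.12" --pt "-2 14 0 0 0 0.12" --pt "-2 14 0 0 0 0.12" --pt "0 6 0 0 0 0.12"

```text
time: 13.38
tool_pos: [0.4672, 0.0751, 0.2713]
ee_rot: [3.141, 0.0, -2.495]
wrist_force: [0.1, 0.5, 0.1]
width: 0.0941
finger_force: 0.0
```

send_rows --pt "0 0 0 0.031 -0.039 0" --pt "0 0 0 0.062 -0.078 0" --pt "0 0 0 0.062 -0.078 0" --pt "0 0 0 0.062 -0.078 0" --pt "0 0 0 0.062 -0.078 0" --pt "0 0 0 0.062 -0.078 0" --pt "0 0 0 0.038 -0.049 0" --pt "0 0 0 0 0 0"

```text
time: 14.05
tool_pos: [0.4659, 0.0726, 0.2692]
ee_rot: [3.117, 0.609, -2.514]
wrist_force: [0.0, -0.5, -0.3]
width: 0.0939
finger_force: 0.0
```

Run:
```python
from h import *
from scipy.spatial.transform import Rotation as Ro
np.set_printoptions(precision=4,suppress=True)
o=sensors.get_obs();print(o['time'],o['tool_pos'],o['ee_rot'],o['joint_positions'])
R=Ro.from_euler('xyz',o['ee_rot']).as_matrix();print(R)
p=.671;s,c=np.sin(np.radians(35)),np.cos(np.radians(35));x=np.array([np.cos(p),np.sin(p),0]);y=np.array([-np.sin(p),np.cos(p),0]);z=np.array([0,0,1])
Rt=np.stack([-(c*x+s*z),y,-(-s*x+c*z)],1);print((Ro.from_matrix(Rt)*Ro.from_matrix(R).inv()).as_rotvec())
```

```text
14.05 [0.4659 0.0726 0.2692] [ 3.1171  0.6085 -2.5138] [-0.3102 -0.4406  1.8567  0.5051  1.3816 -2.5254]
[[-0.6641 -0.5985  0.4482]
 [-0.4819  0.8009  0.3555]
 [-0.5717  0.0201 -0.8202]]
[-0.0146 -0.014   0.0292]
```

send_rows --pt "5 7 -8 -0.002 -0.002 0.003" --pt "9 12 -15 -0.002 -0.002 0.004" --pt "9 12 -16 -0.002 -0.002 0.004" --pt "9 12 -16 -0.002 -0.002 0.004" --pt "9 12 -16 -0.002 -0.002 0.004" --pt "9 12 -16 -0.002 -0.002 0.004" --pt "9 12 -16 -0.002 -0.002 0.004" --pt "5 7 -8 -0.001 0 0.002"

```text
time: 14.72
tool_pos: [0.5314, 0.1613, 0.1579]
ee_rot: [-3.141, 0.608, -2.465]
wrist_force: [-0.2, -0.7, -0.3]
width: 0.0938
finger_force: 0.0
```

send_rows --pt "0 0 0 0 0 0" --pt "0 0 0 0 0 0"

```text
time: 14.88
tool_pos: [0.5317, 0.1604, 0.16]
ee_rot: [-3.139, 0.61, -2.464]
wrist_force: [0.3, 0.4, 0.5]
width: 0.094
finger_force: 0.0
```

Run:
```python
from h import *
np.set_printoptions(precision=4,suppress=True)
c=cam('wrist');W=optics.snapshot('wrist');save('w2',W,1.4);np.save('w2c.npy',np.array([c],dtype=object),allow_pickle=True)
cv2.imwrite('pics/w2raw.png',W[:,:,::-1])
o=sensors.get_obs();print(o['time'],o['tool_pos'],o['ee_rot'],o['joint_positions'])
for P in ([.5764,.1954,.074],[.5675,.2375,.0886],[.5993,.1534,.0879]): print(1.4*proj(c,P))
```

```text
14.9333 [0.5321 0.16   0.161 ] [-3.1379  0.6114 -2.4644] [-0.0333 -0.2227  1.9198  0.4561  1.0037 -2.4414]
[384.7474 295.3058]
[444.5845 331.8124]
[305.1391 305.1608]
```

View pics/w2.png

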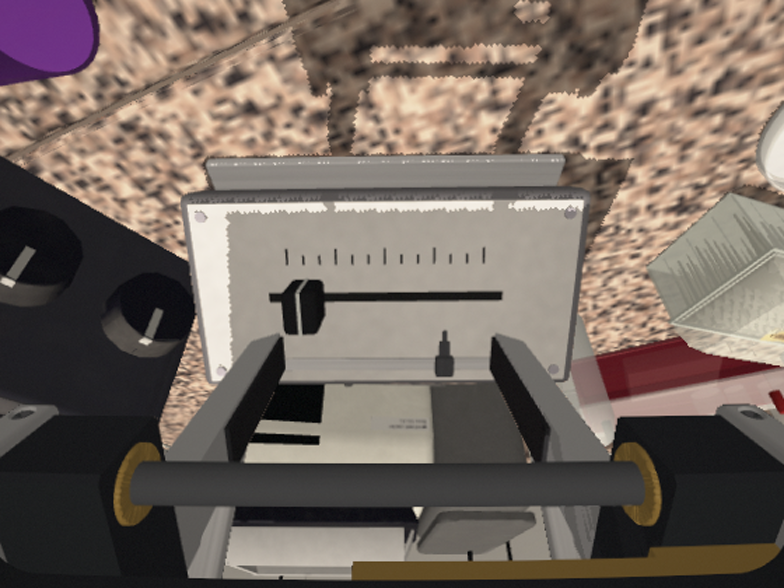

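The wrist view is square to the panel. The track runs (270,297) to (502,296), the clip tip is at (445,331), and the cap's white line runs from (303,281) to (299,333) with the cap centre at about (301,306).

```bash
cat >> h.py <<'E'
p=.671;s_,c_=np.sin(np.radians(35)),np.cos(np.radians(35))
xc=np.array([np.cos(p),np.sin(p),0]);yc=np.array([-np.sin(p),np.cos(p),0]);zc=np.array([0,0,1.])
U=c_*xc+s_*zc;N=-s_*xc+c_*zc;MID=np.array([.5764,.1954,.074])
def onp(c,uv,h):
    C,v=ray(c,uv);return C+v*((MID+h*N-C)@N)/(v@N)
def loc(P): d=(np.array(P)-MID)*1000; return np.array([d@U,d@yc,d@N])
E
python3 - <<'E'
from h import *
np.set_printoptions(precision=2,suppress=True)
c=np.load('w2c.npy',allow_pickle=True)[0]
for n,u,v,h in [('L',502,296,0),('R',270,297,0),('tip',445,331,.004),('cap',301,306,.033),('line top',303,281,.033),('line bot',299,333,.033),('panelLowL',590,200,0),('panelLowR',183,197,0),('upL',566,380,0),('upR',212,382,0)]:
    print(n,loc(onp(c,px(u,v,0,0,1.4),h)))
print('tcp',loc(sensors.get_obs()['tool_pos']), U,yc,N)
E
```

```text
L [ 0.02 73.66  0.  ]
R [  1.31 -72.29   0.  ]
tip [22.16 38.16  4.  ]
cap [ -4.11 -46.23  33.  ]
line top [-18.42 -44.4   33.  ]
line bot [ 11.93 -48.2   33.  ]
panelLowL [-59.93 121.52   0.  ]
panelLowR [ -60.5  -119.66    0.  ]
upL [ 59.04 121.92   0.  ]
upR [  61.42 -115.92    0.  ]
tcp [  3.41  -0.17 103.83] [0.64 0.51 0.57] [-0.62  0.78  0.  ] [-0.45 -0.36  0.82]
```

send_rows --pt "4 -4 -2 0 0 0" --pt "7 -7 -4 0 0 0" --pt "7 -7 -4 0 0 0" --pt "7 -7 -4 0 0 0" --pt "6 -6 -4 0 0 0" --pt "2.5 -2 -2 0 0 0" --pt "0 0 0 0 0 0" --pt "0 0 0 0 0 0" --grip 60

```text
time: 15.6
tool_pos: [0.5652, 0.1263, 0.14]
ee_rot: [-3.14, 0.611, -2.467]
wrist_force: [-0.1, 0.2, 0.4]
width: 0.0603
finger_force: 0.0
```

```bash
cat > st.py <<'E'
from h import *
from scipy.spatial.transform import Rotation as Ro
np.set_printoptions(precision=3,suppress=True)
o=sensors.get_obs();print(o['time'],'loc',loc(o['tool_pos']),'q',np.array(o['joint_positions']),'F',np.array(o['wrist_force']),o['width'])
R=Ro.from_euler('xyz',o['ee_rot']);Rt=Ro.from_matrix(np.stack([-U,yc,-N],1));print('rot err',(Rt*R.inv()).as_rotvec())
E
python3 st.py
```

```text
15.6 loc [ -4.523 -47.175  83.701] q [-0.111 -0.128  1.885  0.506  0.987 -2.553] F [-0.119  0.242  0.374] 0.060270830301993775
rot err [ 0.001  0.001 -0.002]
```

send_rows --pt "0 0 0 0.006 0.005 -0.011" --pt "0 0 0 0.006 0.005 -0.011" --pt "0 0 0 0.006 0.004 -0.011" --pt "2 1.5 -3.5 0 0 0" --pt "3 2.5 -5.5 0 0 0" --pt "3 2.5 -5.5 0 0 0" --pt "1.5 1 -2.7 0 0 0" --pt "0 0 0 0 0 0"

```text
time: 16.27
tool_pos: [0.5742, 0.1346, 0.1216]
ee_rot: [3.115, 0.609, -2.515]
wrist_force: [0.1, -0.5, -0.1]
width: 0.0602
finger_force: 0.0
```

```bash
python3 st.py
```

```text
16.2667 loc [ -5.054 -46.229  61.645] q [-0.09  -0.087  1.886  0.512  0.941 -2.517] F [ 0.139 -0.524 -0.109] 0.06022720184651307
rot err [-0.017 -0.014  0.029]
```

send_rows --pt "2 1.5 -3.5 0 0 0" --pt "3 2 -5 0 0 0" --pt "3 2 -5 0 0 0" --pt "1.2 0.9 -2.5 0 0 0" --pt "0 0 0 0 0 0" --pt "0 0 0 0 0 0"

```text
time: 16.77
tool_pos: [0.5838, 0.1406, 0.1069]
ee_rot: [3.116, 0.611, -2.515]
wrist_force: [-0.1, 0.9, -0.2]
width: 0.0601
finger_force: 0.0
```

send_rows --pt "0 0 0 0 0 0" --pt "0 0 0 0 0 0" --pt "0 0 0 0 0 0" --pt "0 0 0 0 0 0" --pt "0 0 0 0 0 0" --pt "0 0 0 0 0 0" --grip 14

```text
time: 17.27
tool_pos: [0.584, 0.1405, 0.1075]
ee_rot: [3.117, 0.612, -2.515]
wrist_force: [0.6, -0.6, 0.0]
width: 0.0236
finger_force: 0.0
```

```bash
python3 st.py
```

```text
17.2667 loc [ -3.903 -47.692  43.576] q [-0.074 -0.049  1.883  0.519  0.901 -2.522] F [ 0.592 -0.595  0.029] 0.023612879698494533
rot err [-0.017 -0.012  0.03 ]
```

send_rows --pt "0 0 0 0 0 0" --pt "0 0 0 0 0 0" --pt "0 0 0 0 0 0"

```text
time: 17.52
tool_pos: [0.5841, 0.1403, 0.1075]
ee_rot: [3.118, 0.612, -2.514]
wrist_force: [0.4, -1.9, 0.4]
width: 0.0197
finger_force: 29.9
```

send_rows --pt "-2 2.5 0 0 0 0" --pt "-4 5 0 0 0 0" --pt "-4 5 0 0 0 0" --pt "-4 5 0 0 0 0" --pt "-4 5 0 0 0 0" --pt "-4 5 0 0 0 0" --pt "-2 2.5 0 0 0 0" --pt "0 0 0 0 0 0"

```text
time: 18.18
tool_pos: [0.5585, 0.1713, 0.1074]
ee_rot: [3.117, 0.61, -2.513]
wrist_force: [-4.8, -4.5, 4.4]
width: 0.02
finger_force: 29.9
```

```bash
python3 st.py
```

```text
18.1833 loc [-4.554 -7.773 43.995] q [-0.004 -0.101  1.93   0.487  0.873 -2.444] F [-4.804 -4.466  4.369] 0.020006640907385388
rot err [-0.016 -0.013  0.028]
```

send_rows --pt "-2 2.5 0 0 0 0" --pt "-4 5 0 0 0 0" --pt "-4 5 0 0 0 0" --pt "-5 6.5 0 0 0 0" --pt "-5 6.5 0 0 0 0" --pt "-4 5 0 0 0 0" --pt "-3.2 4.2 0 0 0 0" --pt "-1.2 1.5 0 0 0 0"

```text
time: 18.85
tool_pos: [0.5295, 0.2065, 0.1075]
ee_rot: [3.119, 0.608, -2.511]
wrist_force: [-10.7, -12.2, 9.5]
width: 0.02
finger_force: 30.0
```

send_rows --pt "0 0 0 0 0 0" --pt "0 0 0 0 0 0" --pt "0 0 0 0 0 0"

```text
time: 19.1
tool_pos: [0.5294, 0.2067, 0.1074]
ee_rot: [3.117, 0.608, -2.512]
wrist_force: [-12.8, -10.9, 10.4]
width: 0.0196
finger_force: 30.0
```

```bash
python3 st.py
```

```text
19.1 loc [-5.255 38.046 44.457] q [ 0.088 -0.154  1.976  0.437  0.842 -2.334] F [-12.793 -10.909  10.36 ] 0.019583644383580283
rot err [-0.014 -0.014  0.027]
```

send_rows --pt "0 0 0 0 0 0" --pt "0 0 0 0 0 0" --pt "0 0 0 0 0 0" --pt "-2 -1.5 4 0 0 0" --pt "-6 -5 11 0 0 0" --pt "-7 -5.5 13 0 0 0" --pt "-7 -5.5 13 0 0 0" --pt "-4 -3.5 8 0 0 0" --grip 36

```text
time: 19.77
tool_pos: [0.5053, 0.1859, 0.1579]
ee_rot: [3.117, 0.613, -2.514]
wrist_force: [0.9, -0.4, 0.2]
width: 0.0357
finger_force: 0.0
```

send_rows --pt "0 0 0 0 0 0" --pt "0 0 0 0 0 0" --pt "0 0 0 0 0 0" --pt "0 0 0 0 0 0" --grip 80

```text
time: 20.1
tool_pos: [0.5051, 0.1859, 0.1551]
ee_rot: [3.115, 0.61, -2.515]
wrist_force: [-0.9, -0.1, -0.2]
width: 0.0591
finger_force: 0.0
```

```bash
python3 st.py
python3 - <<'E'
from h import *
c=cam('wrist');W=optics.snapshot('wrist');np.save('w3c.npy',np.array([c],dtype=object),allow_pickle=True)
u,v=proj(c,MID+.038*yc+.01*U+.015*N);print(u,v);x0,y0=int(u)-65,int(v)-50;print(x0,y0)
save('w3',W,6,(x0,y0,x0+130,y0+100))
E
```

```text
20.1 loc [ -4.058  36.923 101.792] q [ 0.036 -0.275  1.972  0.423  0.976 -2.325] F [-0.882 -0.148 -0.157] 0.05913664675705291
rot err [-0.017 -0.014  0.03 ]
277.32134830183793 235.67043735776036
212 185
```

View pics/w3.png

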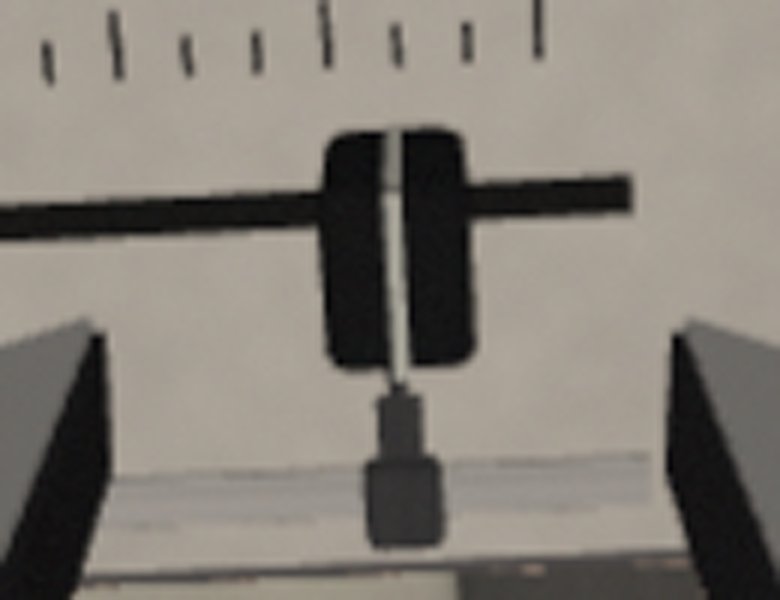

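The white line runs from (393,190) to (401,365) on the cap face and points straight at the clip tip at (399,384).

Run:
```python
from h import *
c=np.load('w3c.npy',allow_pickle=True)[0]
Q=lambda x,y:px(x,y,212,185,6)
for n,a,h in [('tip',Q(399,384),.004),('mid',Q(397,278),.033),('a',Q(393,190),.033),('b',Q(401,365),.033),('trkL',Q(632,193),0)]: print(n,loc(onp(c,a,h)).round(2))
```

```text
tip [26.89 38.13  4.  ]
mid [-1.26 38.64 33.  ]
a [-13.27  38.56  33.  ]
b [10.98 38.74 33.  ]
trkL [-0.47 73.3   0.  ]
```

send_rows --pt "-8 -7 14 0 0 0" --pt "-11 -9 20 0 0 0" --pt "-11 -9 20 0 0 0" --pt "-11 -9 20 0 0 0" --pt "-5 -4 8 0 0 0" --pt "0 0 0 0 0 0" --pt "0 0 0 0 0 0" --pt "0 0 0 0 0 0"

```text
time: 20.82
tool_pos: [0.4593, 0.148, 0.2366]
ee_rot: [3.115, 0.609, -2.516]
wrist_force: [0.8, 0.6, 0.7]
width: 0.0799
finger_force: 0.0
```

The slider is level with the tip to about 0.5 mm. One last check on the flask before handing in.

Run:
```python
from h import *
T=optics.snapshot('top');S=optics.snapshot('scene')
def cr(im,x0,y0,w,h,s): return cv2.resize(im[y0:y0+h,x0:x0+w],None,fx=s,fy=s,interpolation=cv2.INTER_CUBIC)
save('m3',np.hstack([cr(T,300,130,100,125,4),cr(S,340,210,80,100,5)]))
t=cam('top');print(4*(proj(t,[.5287,-.3545,.115])-[300,130]))
```

```text
[248.05074084 201.0960941 ]
```

View pics/m3.png

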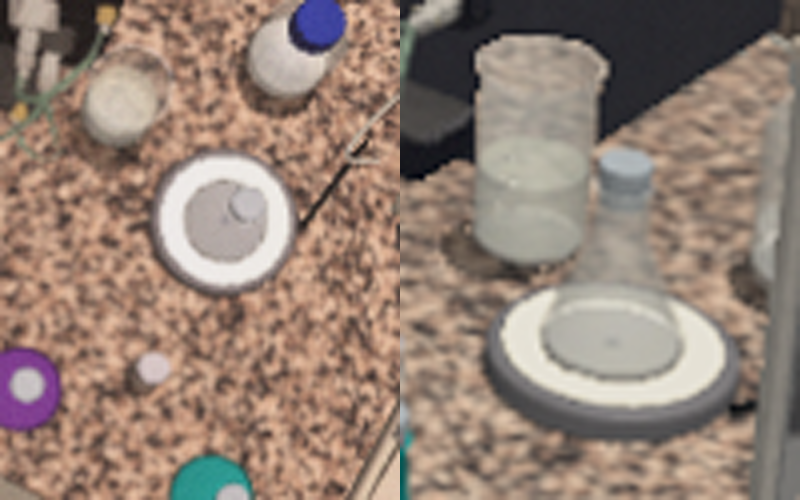

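The flask stands upright and centred on the plate: foot at (225,220), plate centre (225,222), stopper at (246,203).

```bash
python3 -c "
from bench import ticket;print(ticket.close_job())"
```

```text
the job is handed in; nothing more can be done
None
```

The job is handed in (no verdict was returned): the flask stands upright and centred on the stirrer plate, and the slider's white line is within about 0.5 mm of the index clip's tip, as measured in the last pictures.

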